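Lay up the coffee tray

ROBOT

A 7-joint arm with a two-finger parallel gripper is mounted at the origin on a cart in front of the work surface, level with it; the furniture and walls round the work are solid. World frame = base frame: x ahead of the robot, y to its left, z up, the work surface at z = 0. Lengths are in m, angles in rad, forces in N, time in s.
With the tool pointing down it reaches from about 0.425 to 0.975 m from the base axis. Payload 16.7 kg.
Tool frame: the origin (TCP) lies midway between the tips of the shut fingers; the grasp point (between the pads) lies 19 mm behind it; z points along the fingers, y is the line along which they close (so a half turn about z gives the same grasp; the last joint's range is limited). The gripper opens to 85 mm and grips with 20 to 120 N. Pads are 22 mm wide; open, the fingers measure 114 mm over their backs; the gripper's body (76 mm by 85 mm) begins 54 mm behind the grasp point. The pads swing forward as they close: fully open they stand 13 mm farther back than shut.
Start: joints at [0.992, 0.426, 0.074, 1.606, -0.034, 1.111, -0.067], TCP at [0.281, -0.614, 0.231] pointing down, gripper open.
Joint ranges: [-2.85, 2.85], [-0.5, 2.14], [-1.23, 1.37], [0.21, 2.46], [-1.02, 4.16], [0.16, 2.05], [-2.73, 2.73]. Speed limits (rad/s): [1.89, 1.89, 2.39, 2.39, 3.01, 3.01, 3.01].

INTERFACE

Orientations are given as a 3x3 rotation matrix whose columns are the frame's x, y, z axes.
In Python, from rig import ctrl gives the robot as it stands. The module is installed in compiled form; this text tells all that it offers.
- The arm moves only by the shell command python3 -m jog 'ROWS' [FORCE]. ROWS is JSON, a list of rows, each a list of 3 entries, a list of its own where there are three numbers: the shift along the tool's x, y, z in mm, then the turn, a rotation vector about the tool's x, y, z in degrees, then the finger opening in mm, from 0 to 85.4. A call has 1 to 20 rows; each row is the pose to reach, as a shift and turn from the pose commanded when the call began, along the tool's axes at that moment; what a row does not reach only later rows make up. A row lasts 1/12 s, in which the tool goes at most 41.7 mm and 7.16 degrees, less where a joint would pass 70% of its speed; a pose out of reach is approached as far as the arm can. A call with a gripper value outside its range is refused whole. The fingers move at their own pace and stop on an object; FORCE is the grip in N (left out, the last holds). Time passes only in rows, so rows that repeat a pose let the fingers close. It gives the time, the measured TCP pose, the force, the opening and the grip force at its end, in the units of the state.
- ctrl.get_state(): the state, without advancing time (a new reading comes with each control period).
- ctrl.capture(name): name is "scene" or "top" or "wrist"; returns (picture, depth): 384x512x3 uint8, blue, green, red; 384x512 float32, m along the optical axis (not along the pixel's ray), 0 where there is no reading.
- ctrl.camera_params(name): a dict with "fx", "fy", "cx", "cy" (pixels), "R" (3x3) and "t" (3): a world point X has camera coordinates R X + t; the wrist camera has in their place "hand_eye" (4x4, takes a point from camera to tool coordinates, whose origin is the TCP and whose axes are the flange's). Camera axes: x right, y down, z forward; pixel columns grow to the right and rows downward; lengths in m; the calibration is good to about 2 mm. A picture is of the moment at which its call begins: read the wrist's pose just before it. camera_params takes no time and is no camera call.
- ctrl.sign_off(): hands the job in; it is judged then, once.
The state is a dict: "clock": time; "joints": joint angles; "qd": joint speeds; "tau": joint torques, N m; "tool_pos": TCP position; "eef_rot": TCP orientation; "ft_force": force on the tool from outside, world axes, zero at the start; "wrist_torque": the same for the moment, N m; "width": finger opening in m; "gripper_force": force on a finger pad.
Only numpy, scipy, OpenCV 4.12 (cv2) and the standard library are available. Lean on these libraries where they do the work, as an engineer would, in place of code of your own. Each camera call takes 0.05 s, during which the arm holds its last target. There are 200 camera calls.

TASK

Lay up the wooden coffee tray: the teaspoon goes lengthwise in the middle lane (the one beside the two square cells), the little cake fork lengthwise in the outer lane, and the off-white round tin and the black rectangular tin go in the square cells, one in each, whichever you like. Everything must lie flat on the tray's floor, inside its compartment and let go. The big dinner fork and the grey kitchen timer look similar but are not wanted: leave them where they are.

Things in the scene. Friction and masses are not known exactly. Their poses are not given: they have to be found in the camera images.
- tray: light wood tray, fixed, 232 x 173 mm (x by y). Origin: centre of underside, on the worktop; +x away from the robot, z up. Floor 4 mm thick, walls 4 mm thick, their tops at 12 mm. Outer lane: centre x = +79 mm; middle lane: centre x = +9 mm; each 66 mm wide, running 165 mm along y about y = 0. Two cells at the near end: centres x = -70, y = +42 and -42 mm, each 84 (x) by 80 mm
- teaspoon: teaspoon, black handle and steel bowl without tines, 137 x 27 x 12 mm, long axis local x, lying flat. Origin: centre of its underside; it can be gripped there across local y, where it is about 22 mm wide and 11 mm high
- cake_fork: small cake fork, black handle and steel tines, 145 x 20 x 11 mm, clearly shorter than the dinner fork, long axis local x, lying flat. Origin: centre of its underside; it can be gripped there across local y, where it is about 18 mm wide and 11 mm high
- spice_box: round flat off-white tin, 62 mm across, 25 mm high, with its lid fast. Origin: centre of its underside, z up
- match_tin: rectangular black tin with rounded corners, 50 mm (local x) x 54 mm (local y) x 21 mm high, lid shut and staying shut. Origin: centre of its underside, z up
- timer: round dark grey wind-up kitchen timer, 60 mm across, 25 mm high; a bystander that stays where it is. Origin: centre of its underside
- fork: big dinner fork, black handle and steel tines, 203 x 28 x 15 mm, long axis local x; a bystander that stays where it is. Origin: centre of its underside
Mind the look-alikes: they are no part of the job. Leave any orange look-alike of the spice_box alone.

How it is judged:
At the end, for the whole second after the job is handed in: Teaspoon in the middle lane, cake fork in the outer lane, both lengthwise within 0.3 rad; one tin in each cell (18 mm of its centre); all four flat on the tray floor (5 mm, 0.12 rad), inside, at rest. Dinner fork and timer within 25 mm of their starts (z of teaspoon in the frame of tray between -0.002 and 0.009 m and angle between each of teaspoon, cake_fork, spice_box, match_tin's own z axis and vertical below 0.12 rad and linear speed of each of teaspoon, cake_fork, spice_box, match_tin below 0.02 m/s and x of teaspoon in the frame of tray between -0.013 and 0.031 m and y of teaspoon in the frame of tray between -0.019 and 0.019 m and angle between the x axis of each of teaspoon, cake_fork and the y axis of tray, either way round below 0.3 rad and z of cake_fork in the frame of tray between -0.002 and 0.009 m and x of cake_fork in the frame of tray between 0.055 and 0.103 m and y of cake_fork in the frame of tray between -0.016 and 0.016 m and z of spice_box in the frame of tray between -0.002 and 0.009 m and z of match_tin in the frame of tray between -0.002 and 0.009 m and ((x of spice_box in the frame of tray between -0.088 and -0.052 m and y of spice_box in the frame of tray between 0.0243 and 0.0603 m and x of match_tin in the frame of tray between -0.088 and -0.052 m and y of match_tin in the frame of tray between -0.0603 and -0.0243 m) or (x of spice_box in the frame of tray between -0.088 and -0.052 m and y of spice_box in the frame of tray between -0.0603 and -0.0243 m and x of match_tin in the frame of tray between -0.088 and -0.052 m and y of match_tin in the frame of tray between 0.0243 and 0.0603 m)) and distance of each of fork, timer from where it was at the start of the episode below 0.025 m); the robot touches nothing.
It fails at once if the dinner fork or the timer is lifted or carried off (distance of any of fork, timer from where it was at the start of the episode above 0.06 m).
It also fails if it takes over 88 s, if anything falls off the work surface, if the arm or the gripper's body presses on something with over 40 N, if the wrist force passes 120 N, or if a joint passes its speed limit or range.

## Working session

There is one attempt and no reset: what is moved stays moved. The work goes in short steps, Python scripts to look and compute and a shell command to move; the robot and the scene stay as the last step left them, time stands still between calls to the robot, and variables do not carry over. Pictures are saved under pics/ and viewed, at most 14 in all, crops included, and the job is handed in when it is done.

```bash
mkdir -p pics; cat > h.py <<'E'
import numpy as np, cv2
from rig import ctrl
def cast(P,u,v,z):
    K=P; d=np.array([(u-K["cx"])/K["fx"],(v-K["cy"])/K["fy"],1.0])
    R=np.array(P["R"]);t=np.array(P["t"]); o=-R.T@t; w=R.T@d
    return o+w*((z-o[2])/w[2])
def proj(P,X):
    c=np.array(P["R"])@np.array(X)+np.array(P["t"]); return P["fx"]*c[0]/c[2]+P["cx"],P["fy"]*c[1]/c[2]+P["cy"]
def wristP(s,P):
    H=np.array(P["hand_eye"]); Rt=np.array(s["eef_rot"]); p=np.array(s["tool_pos"])
    Rwc=Rt@H[:3,:3]; o=Rt@H[:3,3]+p
    Q=dict(P); Q["R"]=Rwc.T; Q["t"]=-Rwc.T@o; return Q
E
python3 - <<'E'
from h import *
np.set_printoptions(precision=4,suppress=True)
s=ctrl.get_state(); print(s["clock"],s["tool_pos"],np.array(s["eef_rot"]),s["width"])
for n in("top","scene"):
    i,d=ctrl.capture(n); cv2.imwrite(f"pics/{n}0.png",i); np.save(n+"0d.npy",d); P=ctrl.camera_params(n); print(n,P["fx"],P["cx"],P["cy"],-np.array(P["R"]).T@P["t"], np.array(P["R"]))
print(ctrl.camera_params("wrist"))
E
```

```text
0.0 [ 0.2811 -0.6133  0.2306] [[ 0.9091  0.4167 -0.0006]
 [ 0.4167 -0.9091  0.0011]
 [-0.0001 -0.0012 -1.    ]] 0.08526142065264236
top 348.9640248471484 256.1603843274428 197.93908127123342 [0.419  0.0108 0.9025] [[-0.0267 -0.9996  0.0017]
 [-0.9904  0.0262 -0.1357]
 [ 0.1356 -0.0053 -0.9908]]
scene 363.7972017256982 254.38803606564858 186.64760266784316 [0.1229 0.6653 0.824 ] [[-0.855  -0.5186 -0.0013]
 [-0.3664  0.6059 -0.7062]
 [ 0.367  -0.6033 -0.7081]]
{'fx': 314.5935781064906, 'fy': 314.5935781064906, 'cx': 252.91771396992505, 'cy': 195.41799635375918, 'hand_eye': array([[-0.    , -0.9636, -0.2674,  0.0663],
       [ 1.    ,  0.0002, -0.0007, -0.0001],
       [ 0.0007, -0.2674,  0.9636, -0.1428],
       [ 0.    ,  0.    ,  0.    ,  1.    ]])}
```

View pics/top0.png

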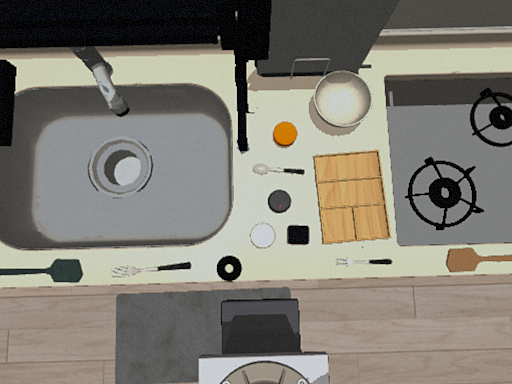

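View pics/scene0.png

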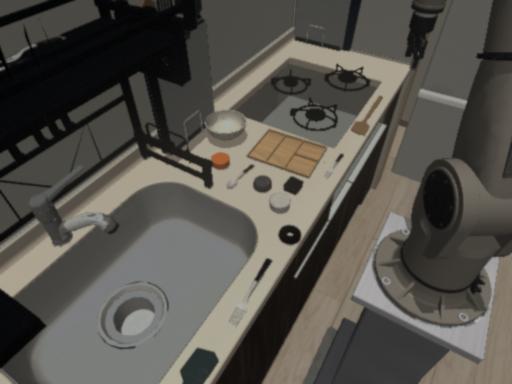

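The top view shows these candidates:
- **Teaspoon:** (278,170).
- **Forks:** the short one at (363,262) is the cake fork; the long one at (150,270) is the dinner fork.
- **Round things:** off-white tin (263,236), timer (280,202), orange look-alike (285,133), black ring (229,268).
- **Black rectangular tin:** (298,235).
- **Tray:** about (351,197).

I'll measure these and check them in one close crop.

```bash
python3 - <<'E'
from h import *
np.set_printoptions(precision=4,suppress=True)
P=ctrl.camera_params("top"); i=cv2.imread("pics/top0.png"); d=np.load("top0d.npy"); hsv=cv2.cvtColor(i,cv2.COLOR_BGR2HSV)
print("bg hsv",hsv[255,330],hsv[180,250],"tray",hsv[165,340],"tin",hsv[236,263])
# difference from the counter colour
ref=np.median(i[245:258,255:310].reshape(-1,3),0); print(ref)
def rect(name,box,mask,zt):
    x0,y0,x1,y1=box; m=np.zeros(mask.shape,np.uint8); m[y0:y1,x0:x1]=mask[y0:y1,x0:x1]
    cs,_=cv2.findContours(m,cv2.RETR_EXTERNAL,cv2.CHAIN_APPROX_NONE); 
    c=max(cs,key=cv2.contourArea) if name not in("spoon","cfork","fork") else np.concatenate([k for k in cs if cv2.contourArea(k)>2])
    w=np.array([cast(P,*p[0],zt)[:2] for p in c])*1000
    r=cv2.minAreaRect(w.astype(np.float32)); print(name,"cent",np.array(r[0]).round(1),"size",np.array(r[1]).round(1),"ang",round(r[2],1),"box",cv2.boxPoints(r).round(0).tolist())
diff=(np.abs(i.astype(int)-ref).sum(2)>70).astype(np.uint8)
dark=(hsv[...,2]<90).astype(np.uint8)
rect("spoon",(248,155,312,184),diff,.008); rect("spoonH",(248,155,312,184),dark,.011)
rect("cfork",(330,250,400,272),diff,.008); rect("cforkH",(330,250,400,272),dark,.011)
rect("fork",(105,255,200,282),diff,.01)
rect("timer",(264,187,296,217),dark,.025)
rect("match",(284,220,313,250),dark,.021)
rect("tray",(305,140,395,250),((hsv[...,0]<22)&(hsv[...,1]>90)).astype(np.uint8),.012)
white=((hsv[...,1]<25)&(hsv[...,2]>120)).astype(np.uint8)
rect("spice",(246,218,281,252),white,.025); rect("spice_diff",(246,218,281,252),(np.abs(i.astype(int)-ref).sum(2)>35).astype(np.uint8),.025)
# heights of surroundings from depth
v,u=np.mgrid[0:384,0:512]; R=np.array(P["R"]);o=-R.T@P["t"]
c=np.stack([(u-P["cx"])/P["fx"]*d,(v-P["cy"])/P["fy"]*d,d],-1); W=c@R+o
for n,(a,b) in dict(spoon=(262,169),spH=(294,171),cf=(380,262),spice=(263,236),match=(298,235),timer=(280,202),bowl=(342,78),bar=(243,100),barEnd=(243,148),post=(243,60),trayf=(370,165),hood=(310,30),counter=(330,255),or_=(285,133)).items(): print(n,W[b,a])
crop=i[120:280,240:400]; cv2.imwrite("pics/crop0.png",cv2.resize(crop,(640,640),interpolation=cv2.INTER_CUBIC)[:600])
E
```

```text
bg hsv [ 37  32 206] [ 42  12 209] tray [ 19 119 207] tin [105  10 212]
[186. 206. 202.]
spoon cent [616.3 -54.5] size [133.5  26.7] ang 88.5 box [[601.0, -121.0], [628.0, -122.0], [631.0, 12.0], [605.0, 13.0]]
spoonH cent [609.9 -93.2] size [50.3  9.7] ang 82.0 box [[602.0, -117.0], [611.0, -119.0], [618.0, -69.0], [609.0, -68.0]]
cfork cent [ 371.  -261.8] size [141.8  19.9] ang 88.5 box [[359.0, -332.0], [379.0, -333.0], [383.0, -191.0], [363.0, -191.0]]
cforkH cent [ 372.6 -301.4] size [55.5  9.9] ang 88.5 box [[367.0, -329.0], [377.0, -329.0], [378.0, -274.0], [368.0, -273.0]]
fork cent [371.2 273.6] size [ 27.5 199. ] ang 5.0 box [[349.0, 372.0], [366.0, 173.0], [394.0, 176.0], [376.0, 374.0]]
timer cent [529.9 -50.4] size [55.6 56.1] ang 43.2 box [[490.0, -49.0], [529.0, -90.0], [569.0, -52.0], [531.0, -11.0]]
match cent [443.  -95.6] size [53. 45.] ang 88.5 box [[420.0, -121.0], [465.0, -123.0], [466.0, -70.0], [421.0, -69.0]]
tray cent [ 540.  -238.5] size [231.1 173.5] ang 3.4 box [[419.0, -159.0], [430.0, -332.0], [661.0, -318.0], [650.0, -145.0]]
spice cent [446.6  -8.7] size [85.6 82.2] ang 88.5 box [[404.0, -50.0], [487.0, -53.0], [489.0, 33.0], [407.0, 35.0]]
spice_diff cent [438.3 -12.7] size [47.5 67.1] ang 43.3 box [[398.0, -5.0], [444.0, -53.0], [479.0, -21.0], [432.0, 28.0]]
spoon [ 0.6184 -0.0114  0.0036]
spH [ 0.6096 -0.0947  0.0093]
cf [ 0.3699 -0.3022  0.0082]
spice [ 0.4426 -0.0084  0.0264]
match [ 0.4429 -0.0965  0.0214]
timer [ 0.5274 -0.0542  0.023 ]
bowl [ 0.8509 -0.2286  0.0343]
bar [0.7661 0.0317 0.105 ]
barEnd [0.6685 0.0365 0.0319]
post [0.8188 0.0275 0.193 ]
trayf [ 0.6212 -0.2956  0.0056]
hood [ 0.8773 -0.119   0.2053]
counter [ 0.3905 -0.1788 -0.0005]
or_ [ 0.7072 -0.0734  0.0268]
```

View pics/crop0.png

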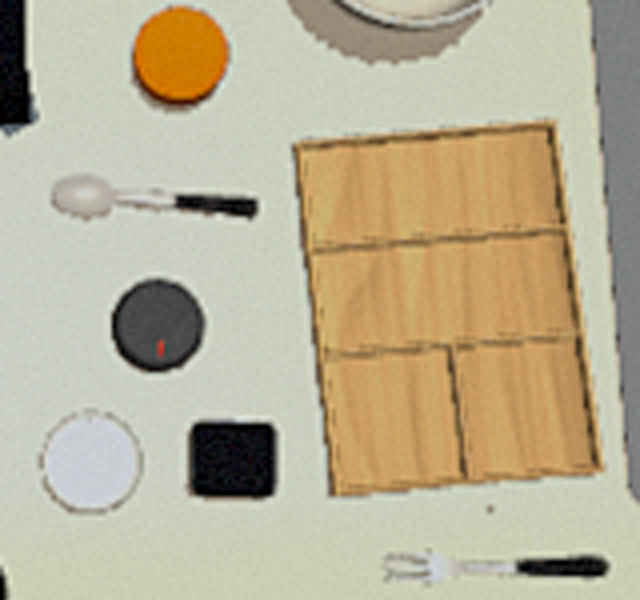

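The crop confirms the choice: the teaspoon has a bowl and no tines at crop (150,200). The off-white tin is at (92,461), the black tin at (232,460) and the short cake fork at (495,567). The timer with its red mark is at (158,325), and the orange tin at (180,55) stays alone. Sizes and heights match the description. I'll go above the cake fork first.

```bash
cat >> h.py <<'E'
def plan(x,y,z,yaw):   # mm, deg of the tool x axis -> shift (tool mm), turn (deg, tool z), rows needed
    s=ctrl.get_state(); R=np.array(s["eef_rot"]); p=np.array(s["tool_pos"])*1000
    t=(R.T@(np.array([x,y,z])-p)); a=np.degrees(np.arctan2(R[1,0],R[0,0])); tu=-((yaw-a+180)%360-180)
    print("shift",t.round(1),"turn z",round(tu,1),"rows",round(max(np.linalg.norm(t)/41.7,abs(tu)/7.16),1),"now",p.round(1),"yaw",round(a,1),"tilt",np.degrees(np.arccos(-R[2,2])).round(2),"t",round(s["clock"],2),"w",round(s["width"]*1000,1),"F",np.round(s["ft_force"],1))
E
python3 - <<'E'
from h import *
P=ctrl.camera_params("top")
print("spice",cast(P,262.9,235.1,.025)); plan(371,-262,100,89)
E
```

```text
spice [ 0.44486663 -0.00826961  0.025     ]
shift [ 228.1 -281.7  131. ] turn z -64.4 rows 9.2 now [ 281.1 -613.3  230.7] yaw 24.6 tilt 0.06 t 0.1 w 85.6 F [-0.7  1.  -0.3]
```

```bash
python3 -m jog '[[[23,-28,0],[0,0,-6],60],[[57,-70,20],[0,0,-13],60],[[80,-99,40],[0,0,-20],60],[[103,-127,60],[0,0,-27],60],[[126,-156,80],[0,0,-34],60],[[149,-184,95],[0,0,-41],60],[[172,-212,105],[0,0,-48],60],[[195,-241,115],[0,0,-55],60],[[218,-269,125],[0,0,-61],60],[[228,-282,131],[0,0,-64.4],60],[[228,-282,131],[0,0,-64.4],60],[[228,-282,131],[0,0,-64.4],60],[[228,-282,131],[0,0,-64.4],60]]' 60
python3 - <<'E'
from h import *
plan(371,-262,100,89); s=ctrl.get_state(); i,d=ctrl.capture("wrist"); cv2.imwrite("pics/w1.png",i); np.save("w1.npy",d)
P=wristP(s,ctrl.camera_params("wrist"))
hsv=cv2.cvtColor(i,cv2.COLOR_BGR2HSV); print([np.round(proj(P,p)) for p in ([.371,-.262,.008],[.371,-.33,.008],[.371,-.191,.008])])
E
```

```text
clock: 1.18
tool_pos: [0.371, -0.263, 0.1005]
eef_rot: [[0.019, 1.0, 0.0], [1.0, -0.019, -0.0], [-0.0, 0.0, -1.0]]
ft_force: [-0.2, -0.5, -0.4]
width: 0.0601
gripper_force: 0.0
shift [ 1.  -0.   0.5] turn z -0.1 rows 0.0 now [ 371.  -263.   100.5] yaw 88.9 tilt 0.02 t 1.18 w 60.1 F [-0.2 -0.5 -0.4]
[array([255., 197.]), array([256., 275.]), array([253., 101.])]
```

View pics/w1.png

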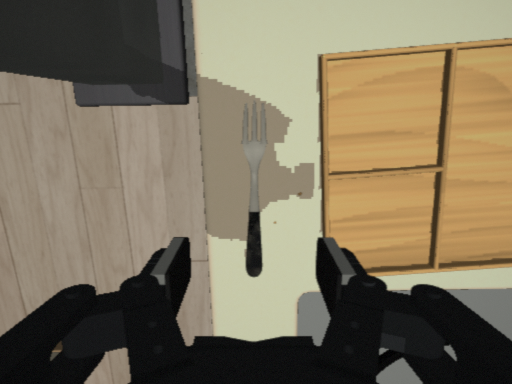

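The wrist view shows the cake fork from (254,101) to (254,275), exactly where my measured points project, so the calibration holds. Tray walls are to the right. I'll descend and grip.

```bash
python3 -m jog '[[[1,0,30],[0,0,0],40],[[1,0,60],[0,0,0],40],[[1,0,80],[0,0,0],40],[[1,0,90],[0,0,0],40],[[1,0,97.5],[0,0,0],40],[[1,0,97.5],[0,0,0],40],[[1,0,97.5],[0,0,0],10],[[1,0,97.5],[0,0,0],0],[[1,0,97.5],[0,0,0],0],[[1,0,97.5],[0,0,0],0],[[1,0,97.5],[0,0,0],0],[[1,0,97.5],[0,0,0],0]]' 50
python3 -m jog '[[[0,0,-20],[0,0,0],0],[[0,0,-50],[0,0,0],0],[[0,0,-80],[0,0,0],0],[[0,0,-90],[0,0,0],0]]'
python3 -c "
from h import *
plan(618.9,-233.8,95,92.4)"
```

```text
clock: 2.23
tool_pos: [0.3716, -0.2617, 0.0037]
eef_rot: [[0.017, 1.0, 0.001], [1.0, -0.017, -0.001], [-0.001, 0.001, -1.0]]
ft_force: [-1.1, 0.2, 9.9]
width: 0.0132
gripper_force: 43.8
clock: 2.57
tool_pos: [0.3723, -0.2619, 0.0966]
eef_rot: [[0.017, 1.0, 0.004], [1.0, -0.017, -0.002], [-0.002, 0.004, -1.0]]
ft_force: [0.7, -0.8, 0.1]
width: 0.0131
gripper_force: 39.9
shift [ 32.4 246.    2.4] turn z -3.4 rows 6.0 now [ 372.3 -261.9   96.6] yaw 89.0 tilt 0.25 t 2.57 w 13.1 F [ 0.7 -0.8  0.1]
```

Gripped (13 mm, 40 N). Carry over the outer lane.

```bash
python3 -m jog '[[[3,20,0],[0,0,0],0],[[7,50,0],[0,0,-1],0],[[11,82,0],[0,0,-1],0],[[16,115,0],[0,0,-2],0],[[20,148,0],[0,0,-2],0],[[24,180,0],[0,0,-3],0],[[28,210,0],[0,0,-3.4],0],[[31,232,0],[0,0,-3.4],0],[[32,243,0],[0,0,-3.4],0],[[32,246,0],[0,0,-3.4],0],[[32,246,0],[0,0,-3.4],0],[[32,246,0],[0,0,-3.4],0]]'
python3 - <<'E'
from h import *
plan(618.9,-233.8,9,92.4); s=ctrl.get_state(); i,d=ctrl.capture("wrist"); cv2.imwrite("pics/w2.png",i)
P=wristP(s,ctrl.camera_params("wrist"))
a=np.radians(3.4); c=np.array([540,-238.5])
for x,y in((112,82.5),(112,-82.5),(46,82.5),(46,-82.5)):
    w=c+np.array([x*np.cos(a)-y*np.sin(a),x*np.sin(a)+y*np.cos(a)]); print((x,y),np.round(proj(P,[w[0]/1000,w[1]/1000,.012])))
E
```

```text
clock: 3.57
tool_pos: [0.6163, -0.2339, 0.0927]
eef_rot: [[-0.042, 0.999, -0.001], [0.999, 0.042, -0.0], [-0.0, -0.001, -1.0]]
ft_force: [-0.6, -0.1, -0.2]
width: 0.0132
gripper_force: 40.0
shift [ 0.   2.7 83.7] turn z -0.0 rows 2.0 now [ 616.3 -233.9   92.7] yaw 92.4 tilt 0.06 t 3.57 w 13.2 F [-0.6 -0.1 -0.2]
(112, 82.5) [306.  84.]
(112, -82.5) [300. 299.]
(46, 82.5) [208.  86.]
(46, -82.5) [219. 300.]
```

View pics/w2.png

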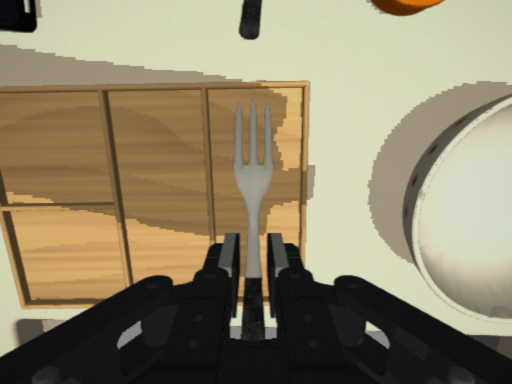

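The wrist view shows the fork level in the jaws over the outer lane. The lane's inner corners are at (304,87) and (208,87), where my tray estimate projects them. I'll lower it and release to a small opening.

```bash
python3 -m jog '[[[0,2,30],[0,0,0],0],[[0,2,55],[0,0,0],0],[[0,2,72],[0,0,0],0],[[0,2,80],[0,0,0],0],[[0,2,83],[0,0,0],0],[[0,2,83],[0,0,0],0],[[0,2,83],[0,0,0],15],[[0,2,83],[0,0,0],20],[[0,2,83],[0,0,0],26],[[0,2,83],[0,0,0],26],[[0,2,83],[0,0,0],26],[[0,2,75],[0,0,0],26],[[0,2,50],[0,0,0],30],[[0,2,10],[0,0,0],40],[[0,2,-7],[0,0,0],40],[[0,2,-7],[0,0,0],40]]'
python3 - <<'E'
from h import *
plan(616.3,-54.5,100,84+3); s=ctrl.get_state(); i,d=ctrl.capture("wrist"); cv2.imwrite("pics/w3.png",i)
P=wristP(s,ctrl.camera_params("wrist")); print(cast(P,254,100,.008),cast(P,254,275,.012))
E
```

```text
clock: 4.95
tool_pos: [0.622, -0.234, 0.1054]
eef_rot: [[-0.042, 0.999, 0.007], [0.999, 0.042, -0.002], [-0.002, 0.006, -1.0]]
ft_force: [1.4, 0.4, -0.3]
width: 0.04
gripper_force: 0.0
shift [179.6   1.8   4.9] turn z 5.4 rows 4.3 now [ 622.  -234.   105.4] yaw 92.4 tilt 0.39 t 4.95 w 40.0 F [ 1.4  0.4 -0.3]
[ 0.61891711 -0.16122308  0.008     ] [ 0.62492577 -0.30162031  0.012     ]
```

View pics/w3.png

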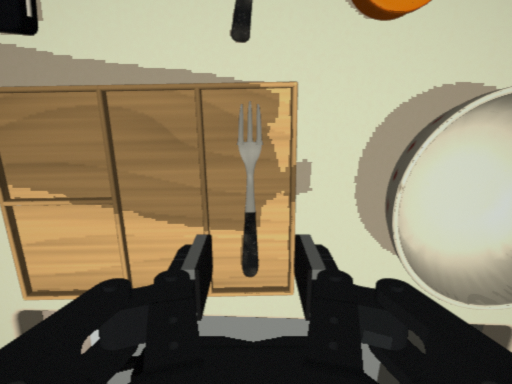

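The cake fork lies in the outer lane: tines at (250,104), handle end at (250,275), clear of both walls. Next is the teaspoon.

```bash
python3 -m jog '[[[30,0,0],[0,0,3],40],[[70,1,2],[0,0,6],40],[[110,1,3],[0,0,8.4],40],[[150,2,4],[0,0,8.4],40],[[175,2,5],[0,0,8.4],40],[[180,2,5],[0,0,8.4],40],[[180,2,5],[0,0,8.4],40],[[180,2,5],[0,0,8.4],40]]'
python3 - <<'E'
from h import *
plan(616.3,-54.5,3,84); s=ctrl.get_state(); i,d=ctrl.capture("wrist"); cv2.imwrite("pics/w4.png",i)
P=wristP(s,ctrl.camera_params("wrist")); print([np.round(proj(P,p)) for p in ([.6163,-.0545,.006],[.61,-.093,.01],[.6184,-.0114,.004])])
E
```

```text
clock: 5.67
tool_pos: [0.6137, -0.0541, 0.0945]
eef_rot: [[0.104, 0.995, -0.001], [0.995, -0.104, -0.0], [-0.001, -0.001, -1.0]]
ft_force: [-0.4, 0.3, -0.2]
width: 0.04
gripper_force: 0.0
shift [-0.1  2.7 91.5] turn z 0.0 rows 2.2 now [613.7 -54.1  94.5] yaw 84.0 tilt 0.05 t 5.67 w 40.0 F [-0.4  0.3 -0.2]
[array([258., 199.]), array([255., 248.]), array([255., 142.])]
```

View pics/w4.png

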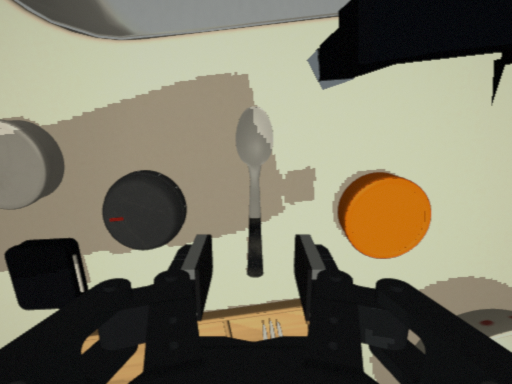

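The wrist view shows the teaspoon from (255,106) to (255,277), parallel to the tool axis and centred between the fingers. The timer (145,210) and the orange tin (384,215) are clear of the jaws. I'll descend and grip.

```bash
python3 -m jog '[[[0,0,30],[0,0,0],40],[[0,0,60],[0,0,0],40],[[0,0,80],[0,0,0],40],[[0,0,87],[0,0,0],40],[[0,0,91.5],[0,0,0],40],[[0,0,91.5],[0,0,0],40],[[0,0,91.5],[0,0,0],10],[[0,0,91.5],[0,0,0],0],[[0,0,91.5],[0,0,0],0],[[0,0,91.5],[0,0,0],0],[[0,0,91.5],[0,0,0],0],[[0,0,91.5],[0,0,0],0]]' 50
python3 -m jog '[[[0,0,-20],[0,0,0],0],[[0,0,-50],[0,0,0],0],[[0,0,-80],[0,0,0],0],[[0,0,-90],[0,0,0],0],[[0,0,-90],[0,0,0],0]]'
python3 -c "
from h import *
plan(549,-238,93,92.9)"
```

```text
clock: 6.72
tool_pos: [0.6148, -0.0538, 0.0048]
eef_rot: [[0.104, 0.995, 0.002], [0.995, -0.104, -0.0], [-0.0, 0.002, -1.0]]
ft_force: [-1.0, -1.9, 7.5]
width: 0.0188
gripper_force: 49.4
clock: 7.13
tool_pos: [0.6159, -0.0535, 0.0972]
eef_rot: [[0.104, 0.995, 0.006], [0.995, -0.104, -0.0], [0.0, 0.006, -1.0]]
ft_force: [0.4, -0.2, -0.3]
width: 0.0185
gripper_force: 48.7
shift [-190.5  -47.4    3.9] turn z -8.9 rows 4.7 now [615.9 -53.5  97.2] yaw 84.0 tilt 0.34 t 7.13 w 18.5 F [ 0.4 -0.2 -0.3]
```

Gripped (18.5 mm). Carry to the middle lane.

```bash
python3 -m jog '[[[-15,-4,0],[0,0,-1],0],[[-40,-10,0],[0,0,-3],0],[[-70,-17,0],[0,0,-5],0],[[-100,-25,0],[0,0,-7],0],[[-130,-32,0],[0,0,-8.9],0],[[-160,-40,0],[0,0,-8.9],0],[[-180,-45,0],[0,0,-8.9],0],[[-188,-47,0],[0,0,-8.9],0],[[-190,-47,0],[0,0,-8.9],0],[[-190,-47,0],[0,0,-8.9],0],[[-190,-47,0],[0,0,-8.9],0]]'
python3 - <<'E'
from h import *
plan(549,-238,11,92.9); s=ctrl.get_state(); i,d=ctrl.capture("wrist"); cv2.imwrite("pics/w5.png",i)
E
```

```text
clock: 8.05
tool_pos: [0.548, -0.2359, 0.0932]
eef_rot: [[-0.053, 0.999, 0.0], [0.999, 0.053, 0.001], [0.001, 0.0, -1.0]]
ft_force: [-0.0, -0.5, -1.2]
width: 0.0187
gripper_force: 48.7
shift [-2.2  0.9 82.2] turn z 0.1 rows 2.0 now [ 548.  -235.9   93.2] yaw 93.0 tilt 0.05 t 8.05 w 18.7 F [-0.  -0.5 -1.2]
```

View pics/w5.png

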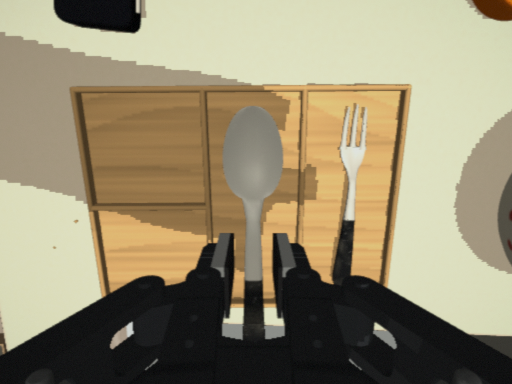

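The spoon is centred between the lane walls, at column 254 with walls at 208 and 303. The cake fork is undisturbed at (350,190). Lower and release.

```bash
python3 -m jog '[[[-2,1,30],[0,0,0],0],[[-2,1,55],[0,0,0],0],[[-2,1,72],[0,0,0],0],[[-2,1,79],[0,0,0],0],[[-2,1,82],[0,0,0],0],[[-2,1,82],[0,0,0],0],[[-2,1,82],[0,0,0],20],[[-2,1,82],[0,0,0],25],[[-2,1,82],[0,0,0],30],[[-2,1,82],[0,0,0],30],[[-2,1,82],[0,0,0],30],[[-2,1,74],[0,0,0],30],[[-2,1,50],[0,0,0],50],[[-2,1,10],[0,0,0],85],[[-2,1,-5],[0,0,0],85],[[-2,1,-5],[0,0,0],85]]'
python3 -c "
from h import *
plan(443,-95.6,95,89)"
```

```text
clock: 9.43
tool_pos: [0.5507, -0.2402, 0.1032]
eef_rot: [[-0.051, 0.999, 0.006], [0.999, 0.051, -0.002], [-0.003, 0.006, -1.0]]
ft_force: [0.4, 0.5, 0.3]
width: 0.0771
gripper_force: 0.0
shift [ 149.9 -100.2    7.2] turn z 3.9 rows 4.3 now [ 550.7 -240.2  103.2] yaw 92.9 tilt 0.36 t 9.43 w 77.1 F [0.4 0.5 0.3]
```

Now the black tin.

```bash
python3 -m jog '[[[25,-17,0],[0,0,1],85],[[60,-40,2],[0,0,3],85],[[95,-63,4],[0,0,3.9],85],[[125,-84,6],[0,0,3.9],85],[[145,-97,7],[0,0,3.9],85],[[150,-100,7],[0,0,3.9],85],[[150,-100,7],[0,0,3.9],85],[[150,-100,7],[0,0,3.9],85]]'
python3 - <<'E'
from h import *
plan(443,-95.6,3,89); s=ctrl.get_state(); i,d=ctrl.capture("wrist"); cv2.imwrite("pics/w6.png",i)
P=wristP(s,ctrl.camera_params("wrist"))
print([np.round(proj(P,p)) for p in ([.443,-.0956,.021],[.418,-.0956,.021],[.468,-.0956,.021])])
E
```

```text
clock: 10.1
tool_pos: [0.4417, -0.0952, 0.0918]
eef_rot: [[0.017, 1.0, 0.001], [1.0, -0.017, -0.0], [-0.0, 0.001, -1.0]]
ft_force: [0.5, -0.3, -0.5]
width: 0.085
gripper_force: 0.0
shift [-0.4  1.2 88.8] turn z 0.0 rows 2.1 now [441.7 -95.2  91.8] yaw 89.0 tilt 0.06 t 10.1 w 85.0 F [ 0.5 -0.3 -0.5]
[array([257., 207.]), array([222., 207.]), array([292., 206.])]
```

View pics/w6.png

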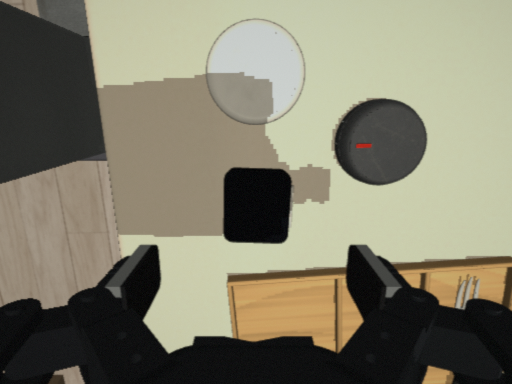

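The wrist view shows the black tin spanning columns 224–292 and rows 168–243, centred on the prediction at (257,207). The off-white tin (255,72) and timer (380,141) are clear. Grip it.

```bash
python3 -m jog '[[[0,1,30],[0,0,0],85],[[0,1,60],[0,0,0],85],[[0,1,78],[0,0,0],85],[[0,1,85],[0,0,0],85],[[0,1,88],[0,0,0],85],[[0,1,88],[0,0,0],85],[[0,1,88],[0,0,0],60],[[0,1,88],[0,0,0],40],[[0,1,88],[0,0,0],30],[[0,1,88],[0,0,0],30],[[0,1,88],[0,0,0],30],[[0,1,88],[0,0,0],30]]' 40
python3 -m jog '[[[0,0,-15],[0,0,0],30],[[0,0,-40],[0,0,0],30],[[0,0,-70],[0,0,0],30],[[0,0,-85],[0,0,0],30],[[0,0,-85],[0,0,0],30]]'
python3 -c "
from h import *
plan(472.6,-284.6,95,92.4)"
```

```text
clock: 11.15
tool_pos: [0.4427, -0.095, 0.0044]
eef_rot: [[0.017, 1.0, 0.002], [1.0, -0.017, -0.001], [-0.0, 0.002, -1.0]]
ft_force: [-2.6, 0.2, 12.0]
width: 0.0468
gripper_force: 39.1
clock: 11.57
tool_pos: [0.4438, -0.0952, 0.0918]
eef_rot: [[0.017, 1.0, 0.005], [1.0, -0.017, -0.001], [-0.001, 0.005, -1.0]]
ft_force: [0.4, 0.2, -1.0]
width: 0.0468
gripper_force: 42.5
shift [-188.9   32.1   -2.8] turn z -3.4 rows 4.6 now [443.8 -95.2  91.8] yaw 89.0 tilt 0.32 t 11.57 w 46.8 F [ 0.4  0.2 -1. ]
```

```bash
python3 -m jog '[[[-15,3,0],[0,0,-1],30],[[-40,7,0],[0,0,-2],30],[[-70,12,0],[0,0,-3],30],[[-100,17,0],[0,0,-3.4],30],[[-130,22,0],[0,0,-3.4],30],[[-160,27,0],[0,0,-3.4],30],[[-180,31,0],[0,0,-3.4],30],[[-187,32,0],[0,0,-3.4],30],[[-189,32,0],[0,0,-3.4],30],[[-189,32,0],[0,0,-3.4],30],[[-189,32,0],[0,0,-3.4],30]]'
python3 - <<'E'
from h import *
plan(472.6,-284.6,10,92.4); s=ctrl.get_state(); i,d=ctrl.capture("wrist"); cv2.imwrite("pics/w7.png",i)
E
```

```text
clock: 12.48
tool_pos: [0.4706, -0.283, 0.0881]
eef_rot: [[-0.043, 0.999, -0.0], [0.999, 0.043, 0.001], [0.001, -0.0, -1.0]]
ft_force: [0.4, -1.1, 0.3]
width: 0.0468
gripper_force: 42.5
shift [-1.8  2.  78.1] turn z 0.1 rows 1.9 now [ 470.6 -283.    88.1] yaw 92.5 tilt 0.04 t 12.48 w 46.8 F [ 0.4 -1.1  0.3]
```

View pics/w7.png

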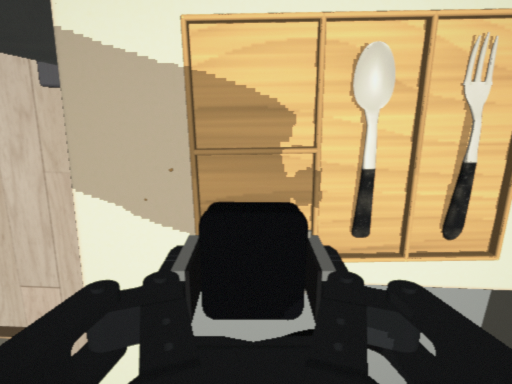

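The wrist view shows the spoon in the middle lane (370,140) and the fork in the outer lane (475,140), both inside the walls. The tin is over the near right cell. Lower and release.

```bash
python3 -m jog '[[[-2,1,30],[0,0,0],30],[[-2,1,55],[0,0,0],30],[[-2,1,68],[0,0,0],30],[[-2,1,75],[0,0,0],30],[[-2,1,78],[0,0,0],30],[[-2,1,78],[0,0,0],30],[[-2,1,78],[0,0,0],50],[[-2,1,78],[0,0,0],56],[[-2,1,78],[0,0,0],60],[[-2,1,78],[0,0,0],62],[[-2,1,78],[0,0,0],62],[[-2,1,70],[0,0,0],62],[[-2,1,45],[0,0,0],75],[[-2,1,10],[0,0,0],85],[[-2,1,-5],[0,0,0],85],[[-2,1,-5],[0,0,0],85]]'
python3 -c "
from h import *
plan(444.5,-8.5,95,90)"
```

```text
clock: 13.87
tool_pos: [0.4737, -0.2872, 0.0976]
eef_rot: [[-0.042, 0.999, 0.005], [0.999, 0.042, -0.003], [-0.003, 0.005, -1.0]]
ft_force: [0.8, 0.1, 0.2]
width: 0.0851
gripper_force: 0.0
shift [279.7 -17.5   1.7] turn z 2.4 rows 6.7 now [ 473.7 -287.2   97.6] yaw 92.4 tilt 0.33 t 13.87 w 85.1 F [0.8 0.1 0.2]
```

```bash
python3 -m jog '[[[30,-2,0],[0,0,1],85],[[70,-5,1],[0,0,2],85],[[110,-7,1],[0,0,2.4],85],[[150,-10,1],[0,0,2.4],85],[[190,-12,1],[0,0,2.4],85],[[230,-15,2],[0,0,2.4],85],[[262,-17,2],[0,0,2.4],85],[[276,-17,2],[0,0,2.4],85],[[280,-17.5,2],[0,0,2.4],85],[[280,-17.5,2],[0,0,2.4],85],[[280,-17.5,2],[0,0,2.4],85]]'
python3 - <<'E'
from h import *
plan(444.5,-8.5,3,90); s=ctrl.get_state(); i,d=ctrl.capture("wrist"); cv2.imwrite("pics/w8.png",i)
P=wristP(s,ctrl.camera_params("wrist"))
print([np.round(proj(P,p)) for p in ([.4445,-.0085,.025],[.4135,-.0085,.025],[.4755,-.0085,.025],[.4445,.0225,.025],[.4445,-.0395,.025])])
E
```

```text
clock: 14.78
tool_pos: [0.4425, -0.008, 0.0914]
eef_rot: [[0.0, 1.0, -0.0], [1.0, -0.0, -0.0], [-0.0, -0.0, -1.0]]
ft_force: [0.3, -0.7, 0.2]
width: 0.085
gripper_force: 0.0
shift [-0.5  2.  88.4] turn z -0.0 rows 2.1 now [442.5  -8.   91.4] yaw 90.0 tilt 0.02 t 14.78 w 85.0 F [ 0.3 -0.7  0.2]
[array([258., 209.]), array([213., 209.]), array([302., 209.]), array([258., 165.]), array([258., 250.])]
```

View pics/w8.png

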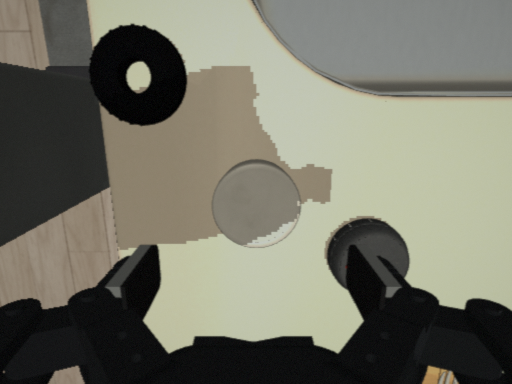

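The wrist view shows the off-white tin centred at (256,204), spanning columns 212–300 and rows 160–248, so about 3 mm farther toward +y than predicted. I'll shift for that. The timer at (368,255) is clear of the finger's path.

```bash
python3 -m jog '[[[3,1,30],[0,0,0],82],[[3,1,60],[0,0,0],82],[[3,1,78],[0,0,0],82],[[3,1,85],[0,0,0],82],[[3,1,88],[0,0,0],82],[[3,1,88],[0,0,0],82],[[3,1,88],[0,0,0],65],[[3,1,88],[0,0,0],50],[[3,1,88],[0,0,0],45],[[3,1,88],[0,0,0],45],[[3,1,88],[0,0,0],45],[[3,1,88],[0,0,0],45]]' 40
python3 -m jog '[[[0,0,-15],[0,0,0],45],[[0,0,-40],[0,0,0],45],[[0,0,-70],[0,0,0],45],[[0,0,-85],[0,0,0],45],[[0,0,-85],[0,0,0],45]]'
python3 -c "
from h import *
plan(467.6,-200.7,92,92.4)"
```

```text
clock: 15.83
tool_pos: [0.4443, -0.0045, 0.0047]
eef_rot: [[0.0, 1.0, 0.002], [1.0, -0.0, -0.0], [-0.0, 0.002, -1.0]]
ft_force: [-3.1, -1.3, 12.9]
width: 0.0596
gripper_force: 40.1
clock: 16.25
tool_pos: [0.4456, -0.0043, 0.0922]
eef_rot: [[0.0, 1.0, 0.006], [1.0, -0.0, -0.0], [-0.0, 0.006, -1.0]]
ft_force: [1.5, -0.5, -0.6]
width: 0.0588
gripper_force: 43.2
shift [-196.4   22.     0.4] turn z -2.4 rows 4.7 now [445.6  -4.3  92.2] yaw 90.0 tilt 0.36 t 16.25 w 58.8 F [ 1.5 -0.5 -0.6]
```

```bash
python3 -m jog '[[[-15,2,0],[0,0,-1],45],[[-40,5,0],[0,0,-2],45],[[-70,8,0],[0,0,-2.4],45],[[-100,12,0],[0,0,-2.4],45],[[-130,15,0],[0,0,-2.4],45],[[-160,18,0],[0,0,-2.4],45],[[-185,21,0],[0,0,-2.4],45],[[-194,22,0],[0,0,-2.4],45],[[-196,22,0],[0,0,-2.4],45],[[-196,22,0],[0,0,-2.4],45],[[-196,22,0],[0,0,-2.4],45]]'
python3 - <<'E'
from h import *
plan(467.6,-200.7,10.5,92.4); s=ctrl.get_state(); i,d=ctrl.capture("wrist"); cv2.imwrite("pics/w9.png",i)
E
```

```text
clock: 17.17
tool_pos: [0.4655, -0.1989, 0.0883]
eef_rot: [[-0.043, 0.999, -0.0], [0.999, 0.043, 0.0], [0.0, -0.0, -1.0]]
ft_force: [-0.1, 1.5, -0.3]
width: 0.0592
gripper_force: 43.2
shift [-1.9  2.  77.8] turn z 0.1 rows 1.9 now [ 465.5 -198.9   88.3] yaw 92.5 tilt 0.03 t 17.17 w 59.2 F [-0.1  1.5 -0.3]
```

View pics/w9.png

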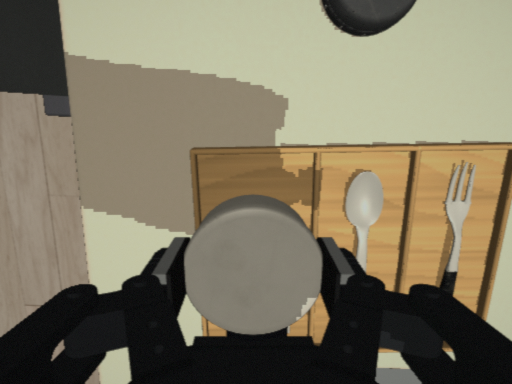

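The off-white tin is held level over the near left cell, with the spoon (362,200) and fork (457,210) beyond it. Lower and release.

```bash
python3 -m jog '[[[-2,1,30],[0,0,0],45],[[-2,1,55],[0,0,0],45],[[-2,1,68],[0,0,0],45],[[-2,1,75],[0,0,0],45],[[-2,1,78],[0,0,0],45],[[-2,1,78],[0,0,0],45],[[-2,1,78],[0,0,0],62],[[-2,1,78],[0,0,0],66],[[-2,1,78],[0,0,0],70],[[-2,1,78],[0,0,0],70],[[-2,1,78],[0,0,0],70],[[-2,1,70],[0,0,0],70],[[-2,1,45],[0,0,0],75],[[-2,1,10],[0,0,0],85],[[-2,1,-20],[0,0,0],85],[[80,1,-60],[0,0,0],85],[[150,1,-60],[0,0,0],85],[[200,1,-60],[0,0,0],85],[[240,1,-60],[0,0,0],85],[[240,1,-60],[0,0,0],85]]'
python3 - <<'E'
from h import *
i,d=ctrl.capture("top"); cv2.imwrite("pics/top1.png",i); cv2.imwrite("pics/top1c.png",cv2.resize(i[120:285,235:400],(600,600),interpolation=cv2.INTER_CUBIC))
E
```

```text
clock: 18.88
tool_pos: [0.4577, 0.0022, 0.1466]
eef_rot: [[-0.042, 0.999, 0.001], [0.999, 0.042, -0.0], [-0.001, 0.001, -1.0]]
ft_force: [2.2, 1.0, 0.1]
width: 0.0849
gripper_force: 0.0
```

View pics/top1c.png

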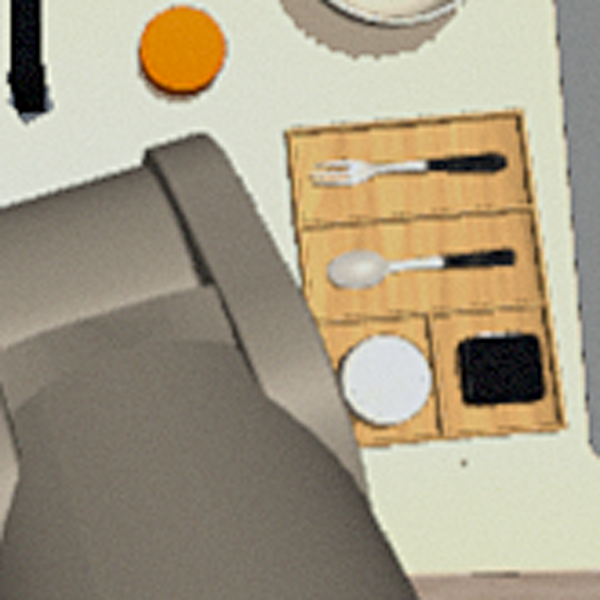

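The top crop shows all four in place: fork (410,165), spoon (425,262), white tin (386,380) and black tin (501,368), none on a wall. I'll check the numbers, including heights.

```bash
python3 - <<'E'
from h import *
np.set_printoptions(precision=1,suppress=True)
P=ctrl.camera_params("top"); i,d=ctrl.capture("top"); a=np.radians(3.4); Rt=np.array([[np.cos(a),np.sin(a)],[-np.sin(a),np.cos(a)]])
f=lambda x,y,z:Rt@(cast(P,235-.4+x/3.636,120-.4+y/3.636,z)[:2]*1000-[540,-238.5])
for n,q in dict(forkends=[(310,172,.012),(508,161,.012)],spoonends=[(328,268,.012),(515,257,.012)],white=[(386,380,.029)],black=[(501,368,.025)]).items():
    r=[f(*k) for k in q]; print(n,*r,"mid",np.mean(r,0))
R=np.array(P["R"]);o=-R.T@P["t"]
for n,(x,y) in dict(w1=(365,380),w2=(407,380),w3=(386,358),w4=(386,402),b1=(475,370),b2=(528,368),b3=(501,350),b4=(501,390),forkH=(470,163),spoonH=(480,260),bowl=(350,268),tine=(350,172)).items():
    u,v=round(234.6+x/3.636),round(119.6+y/3.636); D=np.median(d[v-1:v+2,u-1:u+2]); print(n,round(1000*(np.array([(u-P["cx"])/P["fx"]*D,(v-P["cy"])/P["fy"]*D,D])@R+o)[2],1))
s=ctrl.get_state(); wi,_=ctrl.capture("wrist"); print(s["clock"])
sc,_=ctrl.capture("scene"); b=cv2.imread("pics/scene0.png"); 
for n,(x0,y0,x1,y1) in dict(timer=(250,172,275,194),fork=(225,255,275,330)).items(): 
    g=lambda m:cv2.moments((cv2.cvtColor(m,cv2.COLOR_BGR2GRAY)[y0:y1,x0:x1]<90).astype(np.uint8),True); p,q=g(b),g(sc)
    print(n,[round(m["m10"]/max(m["m00"],1),1) for m in(p,q)],[round(m["m01"]/max(m["m00"],1),1) for m in(p,q)],p["m00"],q["m00"])
E
```

```text
forkends [82.6 71.5] [ 78.4 -71.2] mid [80.5  0.1]
spoonends [12.2 66.4] [  8.7 -67. ] mid [10.5 -0.3]
white [-70.9  39. ] mid [-70.9  39. ]
black [-69.3 -42.3] mid [-69.3 -42.3]
w1 28.5
w2 28.5
w3 29.3
w4 27.7
b1 25.0
b2 25.4
b3 24.3
b4 25.0
forkH 12.2
spoonH 13.1
bowl 6.5
tine 8.4
18.9833
timer [12.1, 12.1] [11.7, 11.7] 233.0 232.0
fork [39.4, 39.5] [51.7, 51.9] 802.0 789.0
```

All four are within tolerance and flat, and the timer and dinner fork haven't moved. Handing in.

```bash
python3 -c "
from rig import ctrl; print(ctrl.sign_off())"
```

```text
the job is handed in; nothing more can be done
None
```

The tray is laid and handed in at about 19 s: teaspoon, cake fork and both tins measured flat in their compartments, with the dinner fork and timer unmoved; the hand-in returned no verdict.

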